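Run the belt press through an empty stroke

TASK

Run the leather stall's belt press empty from its control box: first tip the rocker switch all the way over to its on side (the half with the small raised bar goes down), then push the square locking bolt fully in, then press the round flat-topped start button right down, hold it for about a second and let it come back up. Do not press the mushroom-shaped stop button, and leave the tools on the bench around the box where they are; nothing has to be picked up.

Things in the scene. Friction and masses are not known exactly. Their poses are not given: they have to be found in the camera images.
- console: grey control box fixed to the bench, 124 (x) x 340 (y) x 50 mm high; origin at the centre of its underside. It carries four aluminium switch units (96 x 74 x 18 mm, tops 68 mm above the bench), side by side along its y axis at 80 mm pitch, in an order that changes; their axes are parallel to the box's. Its x axis points away from the robot (it may be turned some 25 degrees), z up.
- rocker_pivot (a point): on the fixed unit of the rocker switch: the rocker's hinge line, centre, 72 mm above the bench. The rocker is a black paddle 64 mm long (along x) and 34 mm wide with a shallow V-shaped top: two flat halves, each rising 0.18 rad outward from the crease over the hinge, 12 mm above it. The far half (+x) is the on half and bears the small raised bar.
- rocker_on (a point): centre of the top face of the rocker's far (on) half, the place to press, 21 mm from the crease; it moves with the rocker. When fully on this half lies level with its top 12 mm above the hinge, 84 mm above the bench.
- rocker (a joint): rocker angle, rad: -0.18 fully off (far half up), +0.18 fully on (far half down); it starts off (-0.18 to -0.15). It stays where it is left; pushing the middle of the half down takes about 3 to 4 N.
- bolt_top (a point): centre of the top of the square locking bolt: upright steel plunger 26 x 26 mm, its top 88 mm above the bench when out and 76 mm (8 mm above its unit) when fully in.
- bolt (a joint): how far the bolt is pushed down, m: 0 out (it starts out, within 2 mm), 0.012 fully in. It has no spring: it takes about 4 N to push and stays where it is left.
- start_top (a point): centre of the top of the start button: round, flat, black, 32 mm across, low; its top is 82 mm above the bench at rest and 76 mm fully down.
- start (a joint): travel of the start button, m: 0 up, 0.006 fully down. A spring returns it; it begins to move at 1.5 N and is fully down at 5 N.
- stop_top (a point): top of the mushroom-shaped stop button: black domed head 50 mm across and 16 mm thick on a thin steel neck, the widest and tallest of the round ones, top 102 mm above the bench. Not to be pressed.
- stop (a joint): travel of the stop button, m: 0 up, 0.008 down, sprung; it begins to move at about 2 N.
- spool_center (a point): centre of a wooden thread spool standing on the bench beyond the box, 40 mm across, 50 mm high; loose.
- cup_center (a point): centre (25 mm up) of an open steel cup standing on the bench on the robot's side of the box, 56 mm across the rim, 50 mm high; loose.
- awl_center (a point): on an awl with a wooden handle lying on the bench beyond the box, 120 mm long along its x axis (point to +x), 28 mm thick, about 14 mm above the bench and 50 mm from the handle's butt; loose.
- mallet_center (a point): centre (61 mm up) of a wooden mallet standing on its head to the left of the box, head 48 mm across and 56 mm high, 122 mm high over all; loose.

How it is judged:
By the outcome, as a careful person would: the job done as asked, in the order asked, and still so for the second after the job is handed in, with the robot touching nothing.
It also fails if it takes over 54 s, if anything falls off the work surface, if the arm or the gripper's body presses on something with over 40 N, if the wrist force passes 120 N, or if a joint passes its speed limit or range.

ROBOT

A 6-joint arm with a two-finger parallel gripper is mounted at the origin on the work surface. World frame = base frame: x ahead of the robot, y to its left, z up, the work surface at z = 0. Lengths are in m, angles in rad, forces in N, time in s.
With the tool pointing down it reaches from about 0.275 to 0.875 m from the base axis. Payload 12.5 kg.
Tool frame: the origin (TCP) lies midway between the tips of the shut fingers; the grasp point (between the pads) lies 19 mm behind it; z points along the fingers, y is the line along which they close (so a half turn about z gives the same grasp; the last joint's range is limited). The gripper opens to 85 mm and grips with 20 to 120 N. Pads are 22 mm wide; open, the fingers measure 114 mm over their backs; the gripper's body (76 mm by 85 mm) begins 54 mm behind the grasp point. The pads swing forward as they close: fully open they stand 13 mm farther back than shut.
Start: joints at [1.072, 0.351, 1.652, -0, 1.139, -0.085], TCP at [0.221, 0.504, 0.231] pointing down, gripper open.
Joint ranges: [-2.75, 2.75], [-0.79, 2.1], [0.01, 2.65], [-1.57, 4.71], [0.07, 3.14], [-2.87, 2.87]. Speed limits (rad/s): [2.22, 2.22, 2.79, 3.14, 3.14, 3.14].

INTERFACE

Orientations are given as a rotation vector (axis times angle).
In Python, from bench import r gives the robot as it stands. The module is installed in compiled form; this text tells all that it offers.
- The arm moves only by the shell command python3 -m jog 'ROWS' [OPENING]. ROWS is JSON, a list of rows, each an object of numbers: "tx", "ty", "tz": the shift along the world's x, y, z normalised to -1 to 1, where 1 is 0.5 m; "rx", "ry", "rz": the turn, a rotation vector about the world's x, y, z normalised to -1 to 1, where 1 is 180 degrees. A call has 1 to 5 rows; each row is the pose to reach, as a shift and turn from the pose commanded when the call began, turning the shorter way round; what a row does not reach only later rows make up. A row lasts 1/12 s, in which the tool goes at most 41.7 mm and 7.16 degrees, less where a joint would pass 70% of its speed; a pose out of reach is approached as far as the arm can. A call with a number of a shift or a turn outside -1 to 1 is refused whole. A call with a gripper value outside its range is refused whole. OPENING is the closure, from 0 (fully open) to 1 (shut), set as the call begins (- or left out, the last holds). The fingers move at their own pace and stop on an object; the grip force is fixed at half the most. Time passes only in rows, so rows that repeat a pose let the fingers close. It gives the time, the measured TCP pose, the force, the opening and the grip force at its end, in the units of the state.
- r.read_state(): the state, without advancing time (a new reading comes with each control period).
- r.capture(name): name is "scene" or "top"; returns a dict with "image" (400x640x3 uint8, blue, green, red), "z_map" (400x640 float32, m along the optical axis (not along the pixel's ray), 0 where there is no reading), "K" (3x3 intrinsics, pixels), "distortion" ([k1, k2, p1, p2, k3] as OpenCV has them; the pictures are not rectified), "position" and "attitude" of the camera in the world. Camera axes: x right, y down, z forward; pixel columns grow to the right and rows downward; lengths in m; the calibration is good to about 2 mm. A picture is of the moment at which its call begins.
- r.job_done(): hands the job in; it is judged then, once.
Trained networks look in a picture, given as the dict that the camera call returned (one of the last four; its "shot" number tells which), for a name from the list of things; names that differ only in an ending like _2 or _b are one class to them, and where a whole thing is asked for, a point or a joint stands for the part that bears it (a point fixed in the world has none). Each returns a list of dicts, best first, with "conf" (0 to 1); they miss things now and then, are a little off and sometimes report something else, mostly with a low value. They report only what shows in the picture. A call takes as long as a camera call.
- r.regions_of(picture, name): "mask" (400x640 bool, what is visible of it) and "pixel" ([row, column] in pixels, amid what is visible of it).
The state is a dict: "time_s": time; "joint_pos": joint angles; "qd": joint speeds; "effort": joint torques, N m; "position": TCP position; "tcp_rot": TCP orientation; "contact_force": force on the tool from outside, world axes, zero at the start; "ft_torque": the same for the moment, N m; "finger_gap": opening from 0.0 (shut) to 1.0 (fully open); "gripper_force": force on a finger pad.
Only numpy, scipy, OpenCV 4.12 (cv2) and the standard library are available. Lean on these libraries where they do the work, as an engineer would, in place of code of your own. Each camera call takes 0.05 s, during which the arm holds its last target. There are 200 camera calls.

## Working session

There is one attempt and no reset: what is moved stays moved. The work goes in short steps, Python scripts to look and compute and a shell command to move; the robot and the scene stay as the last step left them, time stands still between calls to the robot, and variables do not carry over. Pictures are saved under pics/ and viewed, at most 10 in all, crops included, and the job is handed in when it is done.

```bash
mkdir -p pics; cat > h.py <<'E'
import numpy as np, cv2
from bench import r
from scipy.spatial.transform import Rotation as R
def att(c):
    a=np.array(c["attitude"],float)
    return a if a.shape==(3,3) else (R.from_rotvec(a).as_matrix() if a.size==3 else R.from_quat(a).as_matrix())
def world(c,px):
    "px Nx2 (row,col) -> world via z_map"
    px=np.atleast_2d(px).astype(float)
    z=c["z_map"][px[:,0].astype(int),px[:,1].astype(int)]
    u=cv2.undistortPoints(px[:,::-1].reshape(-1,1,2).copy(),np.array(c["K"]),np.array(c["distortion"])).reshape(-1,2)
    P=np.c_[u,np.ones(len(u))]*z[:,None]
    return (P@att(c).T+np.array(c["position"]))[z>0]
E
python3 - <<'E'
from h import *
s=r.read_state(); print(s["time_s"],s["position"],s["tcp_rot"],s["contact_force"],s["finger_gap"])
for n in ("top","scene"):
    c=r.capture(n); print(n,c["position"],c["attitude"])
    cv2.imwrite(f"pics/{n}0.png",c["image"])
    for k in ("console","rocker_on","rocker_pivot","bolt_top","start_top","stop_top","mallet_center","cup_center","spool_center","awl_center"):
        for d in r.regions_of(c,k)[:2]:
            w=world(c,np.argwhere(d["mask"]))
            if len(w)==0: print(k,d["conf"],"no depth"); continue
            top=w[w[:,2]>np.percentile(w[:,2],95)-0.006]
            print(k,round(d["conf"],2),np.round(d["pixel"]),"med",np.round(np.median(w,0),3),"ztop",np.round(np.percentile(w[:,2],95),3),"topmean",np.round((top.max(0)+top.min(0))/2,3),len(w))
E
```

```text
0.0 [0.22099007 0.50329815 0.23073613] [-6.45328546e-01 -3.07423514e+00  1.81169683e-03] [ 0.42099467 -0.18381502  0.09648088] 1.0028747364141029
top [0.51594879 0.08142083 0.74501343] [-2.19102959  2.20411681 -0.07070478]
console 0.88 [202. 387.] med [ 0.557 -0.023  0.05 ] ztop 0.052 topmean [ 0.565 -0.044  0.058] 3288
rocker_pivot 0.65 [199. 411.] med [ 0.552 -0.077  0.07 ] ztop 0.092 topmean [ 0.551 -0.083  0.091] 2427
bolt_top 0.66 [167. 328.] med [0.605 0.069 0.087] ztop 0.089 topmean [0.604 0.069 0.087] 231
start_top 0.53 [185. 368.] med [ 0.578 -0.005  0.082] ztop 0.084 topmean [ 0.579 -0.006  0.082] 240
stop_top 0.82 [214. 462.] med [ 0.526 -0.153  0.098] ztop 0.102 topmean [ 0.526 -0.157  0.1  ] 610
mallet_center 0.91 [143. 266.] med [0.648 0.169 0.054] ztop 0.121 topmean [0.654 0.175 0.12 ] 700
mallet_center 0.66 [200. 410.] med [ 0.551 -0.077  0.07 ] ztop 0.092 topmean [ 0.554 -0.083  0.091] 2348
cup_center 0.96 [264. 363.] med [0.439 0.002 0.017] ztop 0.051 topmean [0.443 0.004 0.049] 766
spool_center 0.75 [102. 357.] med [0.731 0.013 0.049] ztop 0.052 topmean [0.735 0.01
[... 773 characters left out ...]
5  0.1  ] 268
stop_top 0.39 [185. 292.] med [0.455 0.008 0.038] ztop 0.05 topmean [0.476 0.007 0.056] 433
mallet_center 0.78 [239. 380.] med [0.667 0.173 0.051] ztop 0.118 topmean [0.659 0.176 0.117] 1006
cup_center 0.88 [187. 293.] med [0.453 0.009 0.038] ztop 0.05 topmean [0.479 0.007 0.056] 462
cup_center 0.56 [199. 249.] med [ 0.555 -0.079  0.084] ztop 0.093 topmean [ 0.572 -0.087  0.091] 412
spool_center 0.61 [277. 296.] med [0.746 0.013 0.038] ztop 0.051 topmean [0.738 0.013 0.049] 575
spool_center 0.54 [190. 212.] med [ 0.537 -0.154  0.096] ztop 0.101 topmean [ 0.53  -0.156  0.099] 308
awl_center 0.66 [262. 194.] med [ 0.673 -0.176  0.02 ] ztop 0.027 topmean [ 0.665 -0.179  0.025] 437
```

View pics/top0.png

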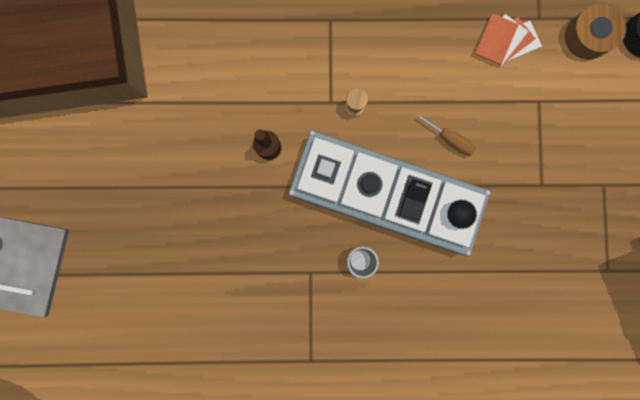

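View pics/scene0.png

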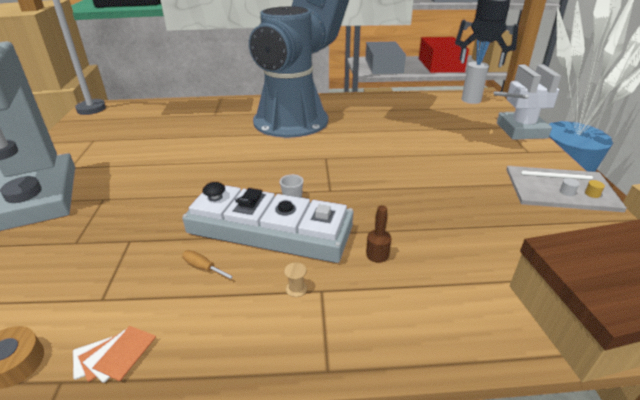

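```bash
python3 - <<'E'
from h import *
c=r.capture("top")
d=r.regions_of(c,"stop_top")
P={}
for k in ("bolt_top","start_top","stop_top"):
    w=world(c,np.argwhere(r.regions_of(c,k)[0]["mask"])); w=w[w[:,2]>0.079]; P[k]=w[:,:2].mean(0)
v=P["bolt_top"]-P["stop_top"]; print(P,np.linalg.norm(v), "expect 240")
yaw=np.arctan2(v[1],v[0])-np.pi/2; print("yaw deg",np.degrees(yaw))
ex=np.array([np.cos(yaw),np.sin(yaw)]);ey=np.array([-ex[1],ex[0]])
# rocker profile
w=world(c,np.argwhere(np.ones((400,640),bool))); 
o=P["bolt_top"]; q=np.c_[(w[:,:2]-o)@ex,(w[:,:2]-o)@ey,w[:,2]]
m=(abs(q[:,1]+160)<1e9)&(abs(q[:,1]+.160)<.013)&(abs(q[:,0])<.06)
for a in np.arange(-.056,.06,.004):
    s=q[m&(abs(q[:,0]-a)<.002)]
    if len(s): print(round(a,3),round(np.median(s[:,2]),4))
for k in P: print(k,(P[k]-o)@ex,(P[k]-o)@ey)
# rocker lateral extents
m=(abs(q[:,0]-.02)<.008)&(q[:,2]>.078)&(abs(q[:,1]+.16)<.035); print("lat",q[m][:,1].min(),q[m][:,1].max())
for x in (-.021,0,.021): print(x,o+ex*x-.16*ey)
E
```

```text
Traceback (most recent call last):
IndexError: list index out of range
```

The top picture shows the box turned clockwise. From left to right it carries the bolt (167,326), start button (184,370), rocker (200,412, bar on its far half near 185,418) and mushroom stop (214,461). The scene picture agrees; the mallet stands left of the bolt, and the spool and awl lie beyond the box.

```bash
cat > m.py <<'E'
from h import *
c=r.capture("top")
w=world(c,np.argwhere(np.ones((400,640),bool)))
P={}
for k,p,z,rad in (("bolt",(.605,.069),.082,.025),("start",(.579,-.005),.077,.025),("stop",(.526,-.155),.085,.035)):
    s=w[(np.linalg.norm(w[:,:2]-p,axis=1)<rad)&(w[:,2]>z)]; P[k]=np.r_[(s[:,:2].max(0)+s[:,:2].min(0))/2*.5+s[:,:2].mean(0)*.5,np.median(s[:,2])]
    print(k,P[k].round(4),np.ptp(s[:,:2],axis=0).round(3))
o=P["bolt"][:2]; v=o-P["stop"][:2]; yaw=np.arctan2(v[1],v[0])-np.pi/2; print("pitch240?",np.linalg.norm(v),"yaw",np.degrees(yaw))
ex=np.array([np.cos(yaw),np.sin(yaw)]);ey=np.array([-ex[1],ex[0]])
print("start rel",(P["start"][:2]-o)@ex,(P["start"][:2]-o)@ey)
q=np.c_[(w[:,:2]-o)@ex,(w[:,:2]-o)@ey,w[:,2]]
m=(abs(q[:,1]+.160)<.013)
print([(round(a,3),round(float(np.median(q[m&(abs(q[:,0]-a)<.002)][:,2]))*1,4) if 0 else round(float(np.median(q[m&(abs(q[:,0]-a)<.002)][:,2])),4)) for a in np.arange(-.056,.058,.004)])
m=(abs(q[:,0]-.02)<.008)&(q[:,2]>.078)&(abs(q[:,1]+.16)<.028); print("lat",q[m][:,1].min(),q[m][:,1].max())
for x in (-.021,0,.021): print(x,(o+ex*x-.16*ey).round(4))
E
python3 m.py
```

```text
bolt [0.6047 0.0692 0.0871] [0.031 0.031]
start [ 0.5783 -0.0058  0.082 ] [0.031 0.031]
stop [ 0.5255 -0.155   0.0976] [0.048 0.049]
pitch240? 0.23778878416580482 yaw -19.461822490027007
start rel 9.56654427770427e-05 -0.07951295394512081
[(np.float64(-0.056), 0.0502), (np.float64(-0.052), 0.0496), (np.float64(-0.048), 0.0509), (np.float64(-0.044), 0.0678), (np.float64(-0.04), 0.0679), (np.float64(-0.036), 0.0714), (np.float64(-0.032), 0.0828), (np.float64(-0.028), 0.0843), (np.float64(-0.024), 0.0843), (np.float64(-0.02), 0.0845), (np.float64(-0.016), 0.0842), (np.float64(-0.012), 0.0842), (np.float64(-0.008), 0.0839), (np.float64(-0.004), 0.0837), (np.float64(-0.0), 0.0841), (np.float64(0.004), 0.0859), (np.float64(0.008), 0.087), (np.float64(0.012), 0.0888), (np.float64(0.016), 0.0902), (np.float64(0.02), 0.091), (np.float64(0.024), 0.0937), (np.float64(0.028), 0.0937), (np.float64(0.032), 0.0887), (np.float64(0.036), 0.072), (np.float64(0.04), 0.068), (np.float64(0.044), 0.0679), (np.float64(0.048), 0.0682), (np.float64(0.052), 0.0501), (np.float64(0.056), 0.0503)]
lat -0.1762404301245133 -0.14230867260261892
-0.021 [ 0.5316 -0.0747]
0 [ 0.5514 -0.0817]
0.021 [ 0.5712 -0.0887]
```

The points match the given heights and sizes. Rocker press point is about (0.571, -0.089), start (0.578, -0.006), bolt (0.605, 0.069). The tool's yaw is already nearly parallel to the box, so I'll shut the fingers and travel over.

```bash
python3 -m jog '[{"tx":0.04,"ty":-0.068},{"tx":0.08,"ty":-0.136},{"tx":0.12,"ty":-0.204},{"tx":0.16,"ty":-0.272},{"tx":0.2,"ty":-0.34}]' 1
python3 -m jog '[{"tx":0.04,"ty":-0.068},{"tx":0.08,"ty":-0.136},{"tx":0.12,"ty":-0.204},{"tx":0.16,"ty":-0.272},{"tx":0.2,"ty":-0.34}]'
python3 -m jog '[{"tx":0.04,"ty":-0.068},{"tx":0.08,"ty":-0.136},{"tx":0.12,"ty":-0.204},{"tx":0.16,"ty":-0.272},{"tx":0.2,"ty":-0.34}]'
```

```text
invalid input at $[0]: expected keys tx, ty, tz, rx, ry, rz
invalid input at $[0]: expected keys tx, ty, tz, rx, ry, rz
invalid input at $[0]: expected keys tx, ty, tz, rx, ry, rz
```

All six keys are required in every row, so I'll write them out in full.

```bash
python3 -m jog '[{"tx":0.04,"ty":-0.068,"tz":0,"rx":0,"ry":0,"rz":0},{"tx":0.08,"ty":-0.136,"tz":0,"rx":0,"ry":0,"rz":0},{"tx":0.12,"ty":-0.204,"tz":0,"rx":0,"ry":0,"rz":0},{"tx":0.16,"ty":-0.272,"tz":0,"rx":0,"ry":0,"rz":0},{"tx":0.2,"ty":-0.34,"tz":0,"rx":0,"ry":0,"rz":0}]' 1
```

```text
time_s: 1.72
position: [0.3216, 0.332, 0.2314]
tcp_rot: [0.645, 3.075, 0.0]
contact_force: [1.0, -0.1, 0.2]
finger_gap: 0.294
gripper_force: 0.0
```

```bash
python3 -m jog '[{"tx":0.04,"ty":-0.068,"tz":0,"rx":0,"ry":0,"rz":0},{"tx":0.08,"ty":-0.136,"tz":0,"rx":0,"ry":0,"rz":0},{"tx":0.12,"ty":-0.204,"tz":0,"rx":0,"ry":0,"rz":0},{"tx":0.16,"ty":-0.272,"tz":0,"rx":0,"ry":0,"rz":0},{"tx":0.2,"ty":-0.34,"tz":0,"rx":0,"ry":0,"rz":0}]'
python3 -m jog '[{"tx":0.04,"ty":-0.068,"tz":0,"rx":0,"ry":0,"rz":0},{"tx":0.08,"ty":-0.136,"tz":0,"rx":0,"ry":0,"rz":0},{"tx":0.12,"ty":-0.204,"tz":0,"rx":0,"ry":0,"rz":0},{"tx":0.16,"ty":-0.272,"tz":0,"rx":0,"ry":0,"rz":0},{"tx":0.2,"ty":-0.34,"tz":0,"rx":0,"ry":0,"rz":0}]'
python3 -m jog '[{"tx":0.04,"ty":-0.06,"tz":-0.03,"rx":0,"ry":0,"rz":0},{"tx":0.08,"ty":-0.12,"tz":-0.06,"rx":0,"ry":0,"rz":0},{"tx":0.1,"ty":-0.164,"tz":-0.1,"rx":0,"ry":0,"rz":0},{"tx":0.1,"ty":-0.164,"tz":-0.16,"rx":0,"ry":0,"rz":0},{"tx":0.1,"ty":-0.164,"tz":-0.2,"rx":0,"ry":0,"rz":0}]'
```

```text
time_s: 2.13
position: [0.4218, 0.1617, 0.2316]
tcp_rot: [0.645, 3.074, 0.001]
contact_force: [0.4, -0.1, 0.1]
finger_gap: 0.0
gripper_force: 0.0
time_s: 2.55
position: [0.5218, -0.0084, 0.2314]
tcp_rot: [0.646, 3.074, 0.0]
contact_force: [1.0, 0.5, -0.5]
finger_gap: -0.002
gripper_force: 0.0
time_s: 2.97
position: [0.5708, -0.0897, 0.1289]
tcp_rot: [-0.648, -3.072, 0.0]
contact_force: [-1.1, 0.3, -0.6]
finger_gap: 0.005
gripper_force: 0.0
```

Above the rocker's on half. Descend gently.

```bash
python3 -m jog '[{"tx":0,"ty":0,"tz":-0.03,"rx":0,"ry":0,"rz":0},{"tx":0,"ty":0,"tz":-0.06,"rx":0,"ry":0,"rz":0},{"tx":0,"ty":0,"tz":-0.066,"rx":0,"ry":0,"rz":0},{"tx":0,"ty":0,"tz":-0.07,"rx":0,"ry":0,"rz":0},{"tx":0,"ty":0,"tz":-0.074,"rx":0,"ry":0,"rz":0}]'
python3 -m jog '[{"tx":0,"ty":0,"tz":-0.003,"rx":0,"ry":0,"rz":0},{"tx":0,"ty":0,"tz":-0.006,"rx":0,"ry":0,"rz":0},{"tx":0,"ty":0,"tz":-0.009,"rx":0,"ry":0,"rz":0},{"tx":0,"ty":0,"tz":-0.012,"rx":0,"ry":0,"rz":0},{"tx":0,"ty":0,"tz":-0.014,"rx":0,"ry":0,"rz":0}]'
```

```text
time_s: 3.38
position: [0.5715, -0.0885, 0.0949]
tcp_rot: [0.645, 3.074, -0.0]
contact_force: [0.0, -1.1, 0.6]
finger_gap: 0.003
gripper_force: 0.0
time_s: 3.8
position: [0.5717, -0.0886, 0.0878]
tcp_rot: [0.645, 3.073, -0.0]
contact_force: [2.2, -0.2, 3.8]
finger_gap: 0.001
gripper_force: 2.0
```

```bash
python3 -m jog '[{"tx":0,"ty":0,"tz":-0.003,"rx":0,"ry":0,"rz":0},{"tx":0,"ty":0,"tz":-0.006,"rx":0,"ry":0,"rz":0},{"tx":0,"ty":0,"tz":-0.008,"rx":0,"ry":0,"rz":0},{"tx":0,"ty":0,"tz":-0.008,"rx":0,"ry":0,"rz":0},{"tx":0,"ty":0,"tz":-0.008,"rx":0,"ry":0,"rz":0}]'
```

```text
time_s: 4.22
position: [0.5717, -0.0886, 0.0838]
tcp_rot: [0.645, 3.073, -0.0]
contact_force: [3.3, -0.7, 8.4]
finger_gap: -0.002
gripper_force: 4.3
```

```bash
python3 -m jog '[{"tx":0,"ty":0,"tz":-0.002,"rx":0,"ry":0,"rz":0},{"tx":0,"ty":0,"tz":-0.004,"rx":0,"ry":0,"rz":0},{"tx":0,"ty":0,"tz":-0.004,"rx":0,"ry":0,"rz":0}]'
```

```text
time_s: 4.47
position: [0.5718, -0.0886, 0.0836]
tcp_rot: [0.645, 3.073, -0.0]
contact_force: [-5.4, 0.7, 28.9]
finger_gap: -0.001
gripper_force: 14.4
```

Hard stop reached. Lift, and go over the bolt.

```bash
python3 -m jog '[{"tx":0,"ty":0,"tz":0.06,"rx":0,"ry":0,"rz":0},{"tx":0,"ty":0,"tz":0.12,"rx":0,"ry":0,"rz":0},{"tx":0.015,"ty":0.07,"tz":0.12,"rx":0,"ry":0,"rz":0},{"tx":0.03,"ty":0.14,"tz":0.12,"rx":0,"ry":0,"rz":0},{"tx":0.046,"ty":0.21,"tz":0.12,"rx":0,"ry":0,"rz":0}]'
python3 -m jog '[{"tx":0.01,"ty":0.05,"tz":0,"rx":0,"ry":0,"rz":0},{"tx":0.02,"ty":0.105,"tz":0,"rx":0,"ry":0,"rz":0},{"tx":0.02,"ty":0.105,"tz":0,"rx":0,"ry":0,"rz":0}]'
python3 - <<'E'
from h import *
for n in ("top","scene"):
    c=r.capture(n)
    w=world(c,np.argwhere(np.ones((400,640),bool)))
    o=np.array([.5514,-.0817]);a=np.radians(-19.46);ex=np.array([np.cos(a),np.sin(a)]);ey=np.array([-ex[1],ex[0]])
    x=(w[:,:2]-o)@ex;y=(w[:,:2]-o)@ey
    print(n,[(round(float(t),3),round(float(np.median(w[(abs(x-t)<.003)&(abs(y)<.013),2])),4)) for t in np.arange(-.03,.031,.006)])
    if n=="scene": cv2.imwrite("pics/s1.png",cv2.resize(c["image"][120:280,140:420],None,fx=2.5,fy=2.5))
E
```

```text
time_s: 4.88
position: [0.5933, 0.0176, 0.141]
tcp_rot: [-0.647, -3.072, 0.0]
contact_force: [0.6, -0.4, 0.5]
finger_gap: -0.001
gripper_force: 0.0
time_s: 5.13
position: [0.6034, 0.0731, 0.1403]
tcp_rot: [-0.64, -3.073, -0.0]
contact_force: [-0.4, -0.1, -0.1]
finger_gap: -0.001
gripper_force: 0.0
top [(-0.03, nan), (-0.024, nan), (-0.018, nan), (-0.012, nan), (-0.006, nan), (-0.0, nan), (0.006, nan), (0.012, nan), (0.018, nan), (0.024, nan), (0.03, nan)]
scene [(-0.03, 0.0711), (-0.024, 0.0937), (-0.018, 0.0916), (-0.012, 0.0896), (-0.006, 0.0872), (-0.0, 0.085), (0.006, 0.0839), (0.012, 0.0835), (0.018, 0.0838), (0.024, 0.0839), (0.03, 0.0836)]
  return _methods._mean(a, axis=axis, dtype=dtype,
  ret = ret.dtype.type(ret / rcount)
```

View pics/s1.png

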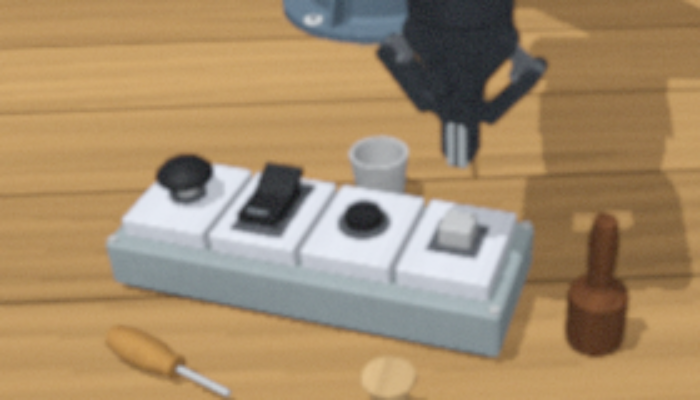

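The rocker is fully on: its far half (bar at about 258,210 in the crop) lies level at 84 mm and its near half is up. The gripper is above the bolt (458,230), well clear of the mallet (597,285). Now the bolt.

```bash
python3 -m jog '[{"tx":0,"ty":0,"tz":-0.03,"rx":0,"ry":0,"rz":0},{"tx":0,"ty":0,"tz":-0.06,"rx":0,"ry":0,"rz":0},{"tx":0,"ty":0,"tz":-0.085,"rx":0,"ry":0,"rz":0},{"tx":0,"ty":0,"tz":-0.096,"rx":0,"ry":0,"rz":0},{"tx":0,"ty":0,"tz":-0.1,"rx":0,"ry":0,"rz":0}]'
python3 -m jog '[{"tx":0,"ty":0,"tz":-0.005,"rx":0,"ry":0,"rz":0},{"tx":0,"ty":0,"tz":-0.01,"rx":0,"ry":0,"rz":0},{"tx":0,"ty":0,"tz":-0.015,"rx":0,"ry":0,"rz":0},{"tx":0,"ty":0,"tz":-0.02,"rx":0,"ry":0,"rz":0},{"tx":0,"ty":0,"tz":-0.024,"rx":0,"ry":0,"rz":0}]'
python3 -m jog '[{"tx":0,"ty":0,"tz":-0.002,"rx":0,"ry":0,"rz":0},{"tx":0,"ty":0,"tz":-0.004,"rx":0,"ry":0,"rz":0},{"tx":0,"ty":0,"tz":-0.006,"rx":0,"ry":0,"rz":0},{"tx":0,"ty":0,"tz":-0.006,"rx":0,"ry":0,"rz":0}]'
```

```text
time_s: 5.65
position: [0.6033, 0.0683, 0.09]
tcp_rot: [-0.646, -3.072, 0.001]
contact_force: [0.9, -0.6, 0.2]
finger_gap: -0.001
gripper_force: 0.0
time_s: 6.07
position: [0.6044, 0.0689, 0.0796]
tcp_rot: [0.645, 3.074, -0.0]
contact_force: [-0.8, -1.7, 3.3]
finger_gap: 0.002
gripper_force: 1.9
time_s: 6.4
position: [0.6043, 0.069, 0.0763]
tcp_rot: [0.645, 3.074, 0.0]
contact_force: [0.3, -1.1, 2.3]
finger_gap: -0.006
gripper_force: 0.9
```

```bash
python3 -m jog '[{"tx":0,"ty":0,"tz":-0.002,"rx":0,"ry":0,"rz":0},{"tx":0,"ty":0,"tz":-0.004,"rx":0,"ry":0,"rz":0},{"tx":0,"ty":0,"tz":-0.004,"rx":0,"ry":0,"rz":0}]'
```

```text
time_s: 6.65
position: [0.6044, 0.0691, 0.0758]
tcp_rot: [0.645, 3.074, 0.0]
contact_force: [-5.8, -2.5, 17.6]
finger_gap: 0.005
gripper_force: 9.1
```

Bolt is at its stop. Lift and move over the start button, then check the bolt.

```bash
python3 -m jog '[{"tx":0,"ty":0,"tz":0.06,"rx":0,"ry":0,"rz":0},{"tx":0,"ty":0,"tz":0.12,"rx":0,"ry":0,"rz":0},{"tx":-0.026,"ty":-0.075,"tz":0.12,"rx":0,"ry":0,"rz":0},{"tx":-0.052,"ty":-0.15,"tz":0.12,"rx":0,"ry":0,"rz":0},{"tx":-0.052,"ty":-0.15,"tz":0.12,"rx":0,"ry":0,"rz":0}]'
python3 - <<'E'
from h import *
c=r.capture("scene")
w=world(c,np.argwhere(np.ones((400,640),bool)))
s=w[np.linalg.norm(w[:,:2]-[.605,.069],axis=1)<.008]; print(np.median(s,0),s[:,2].max())
E
```

```text
time_s: 7.07
position: [0.5762, -0.01, 0.1343]
tcp_rot: [-0.649, -3.073, 0.001]
contact_force: [-0.5, -0.5, 0.6]
finger_gap: 0.001
gripper_force: 0.0
[0.60594342 0.06877318 0.07566658] 0.07723308761652464
```

Bolt top is at 76 mm, fully in. Press start.

```bash
python3 -m jog '[{"tx":0,"ty":0,"tz":-0.03,"rx":0,"ry":0,"rz":0},{"tx":0,"ty":0,"tz":-0.06,"rx":0,"ry":0,"rz":0},{"tx":0,"ty":0,"tz":-0.085,"rx":0,"ry":0,"rz":0},{"tx":0,"ty":0,"tz":-0.094,"rx":0,"ry":0,"rz":0},{"tx":0,"ty":0,"tz":-0.098,"rx":0,"ry":0,"rz":0}]'
python3 -m jog '[{"tx":0,"ty":0,"tz":-0.005,"rx":0,"ry":0,"rz":0},{"tx":0,"ty":0,"tz":-0.01,"rx":0,"ry":0,"rz":0},{"tx":0,"ty":0,"tz":-0.015,"rx":0,"ry":0,"rz":0},{"tx":0,"ty":0,"tz":-0.02,"rx":0,"ry":0,"rz":0},{"tx":0,"ty":0,"tz":-0.022,"rx":0,"ry":0,"rz":0}]'
```

```text
time_s: 7.53
position: [0.5777, -0.0052, 0.0841]
tcp_rot: [-0.644, -3.073, 0.0]
contact_force: [-0.1, 0.9, -0.0]
finger_gap: 0.005
gripper_force: 0.0
time_s: 7.95
position: [0.5786, -0.0057, 0.0757]
tcp_rot: [0.645, 3.074, 0.001]
contact_force: [-8.4, 4.2, 25.1]
finger_gap: 0.001
gripper_force: 12.5
```

Fully down at 25 N. Hold for about 0.9 s more, then release.

```bash
python3 -m jog '[{"tx":0,"ty":0,"tz":0,"rx":0,"ry":0,"rz":0},{"tx":0,"ty":0,"tz":0,"rx":0,"ry":0,"rz":0},{"tx":0,"ty":0,"tz":0,"rx":0,"ry":0,"rz":0},{"tx":0,"ty":0,"tz":0,"rx":0,"ry":0,"rz":0},{"tx":0,"ty":0,"tz":0,"rx":0,"ry":0,"rz":0}]'
python3 -m jog '[{"tx":0,"ty":0,"tz":0,"rx":0,"ry":0,"rz":0},{"tx":0,"ty":0,"tz":0,"rx":0,"ry":0,"rz":0},{"tx":0,"ty":0,"tz":0,"rx":0,"ry":0,"rz":0},{"tx":0,"ty":0,"tz":0,"rx":0,"ry":0,"rz":0},{"tx":0,"ty":0,"tz":0,"rx":0,"ry":0,"rz":0}]'
python3 -m jog '[{"tx":0,"ty":0,"tz":0.07,"rx":0,"ry":0,"rz":0},{"tx":0,"ty":0,"tz":0.14,"rx":0,"ry":0,"rz":0},{"tx":0,"ty":0,"tz":0.21,"rx":0,"ry":0,"rz":0},{"tx":0,"ty":0,"tz":0.26,"rx":0,"ry":0,"rz":0},{"tx":0,"ty":0,"tz":0.26,"rx":0,"ry":0,"rz":0}]'
python3 - <<'E'
from h import *
c=r.capture("scene")
w=world(c,np.argwhere(np.ones((400,640),bool)))
for n,p in (("bolt",(.605,.069)),("start",(.578,-.006)),("rocker on",(.571,-.089)),("rocker near",(.5316,-.0747)),("stop",(.526,-.155))):
    s=w[np.linalg.norm(w[:,:2]-p,axis=1)<.007]; print(n,np.median(s[:,2]).round(4))
cv2.imwrite("pics/s2.png",cv2.resize(c["image"][120:320,140:420],None,fx=2.5,fy=2.5))
E
```

```text
time_s: 8.37
position: [0.5786, -0.0057, 0.0759]
tcp_rot: [0.645, 3.073, 0.001]
contact_force: [-5.4, 4.0, 17.4]
finger_gap: 0.001
gripper_force: 8.4
time_s: 8.78
position: [0.5786, -0.0057, 0.0759]
tcp_rot: [0.645, 3.073, 0.001]
contact_force: [-4.8, 3.0, 16.3]
finger_gap: 0.002
gripper_force: 8.4
time_s: 9.2
position: [0.5804, -0.0062, 0.2099]
tcp_rot: [0.643, 3.066, 0.001]
contact_force: [0.1, -0.2, 0.9]
finger_gap: 0.0
gripper_force: 0.0
bolt 0.0756
start 0.083
rocker on 0.0837
rocker near 0.0925
stop 0.1014
```

View pics/s2.png

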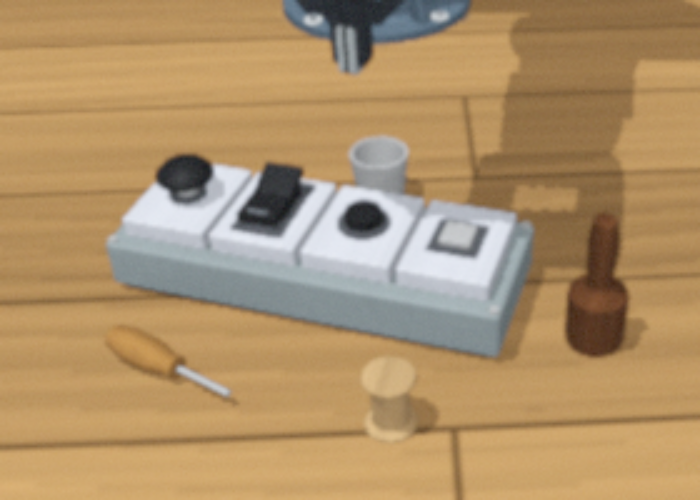

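The rocker is on (258,205), the bolt is in (460,237), and the start button is back up (362,217). The stop button (185,175) is untouched, and the tools are where they were. The gripper is clear at the top.

```bash
python3 -c "
from bench import r
print(r.job_done())"
```

```text
the job is handed in; nothing more can be done
None
```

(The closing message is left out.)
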